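# Size a brass bezel tube in the bench hole gauge

### The arm

A 6-joint arm with a two-finger parallel gripper is mounted at the origin on a cart in front of the work surface, level with it; the furniture and walls round the work are solid. World frame = base frame: x ahead of the robot, y to its left, z up, the work surface at z = 0. Lengths are in m, angles in degrees, forces in N, time in s.
With the tool pointing down it reaches from about 0.3 to 0.75 m from the base axis. Payload 8.5 kg.
Tool frame: the origin (TCP) lies at the very end of the fingers, on their centre line; the grasp point (between the pads) lies 19 mm behind it; z points along the fingers, y is the line along which they close (so a half turn about z gives the same grasp; the last joint's range is limited). The gripper opens to 85 mm and grips with 20 to 120 N. Pads are 22 mm wide; open, the fingers measure 114 mm over their backs; the gripper's body (76 mm by 85 mm) begins 54 mm behind the grasp point. The pads swing forward as they close: fully open they stand 13 mm farther back than shut.
Start: joints at [-12.336, 21.807, 74.336, -0, 83.858, -12.336], TCP at [0.55, 0, 0.231] pointing down, gripper open.
Joint ranges: [-178.18, 178.18], [-50.72, 133.34], [12.68, 142.11], [-81.47, 261.47], [9.98, 163.14], [-165.26, 165.26]. Speed limits (degrees/s): [136.94, 136.94, 180, 180, 180, 180].

### API

Orientations are given as a 3x3 rotation matrix whose columns are the frame's x, y, z axes.
In Python, from rig import observe, cams, ticket gives the robot as it stands.
- The arm moves only by the tool move_arm, never from a script. Its arguments are lists of equal length, an entry for each row: "jaw": the finger opening in cm, from 0 to 8.54; "dp": the shift along the tool's x, y, z in cm, a list of three; "turn": the turn, a rotation vector about the tool's x, y, z in rad, a list of three. In form: {"jaw": [jaw, ...], "dp": [[tx, ty, tz], ...], "turn": [[wx, wy, wz], ...]}. A call has 1 to 12 rows; each row shifts and turns the commanded pose from where the row before left it, along the tool's axes as they then stand; what a row does not reach is not made up. A row lasts 1/12 s, in which the tool goes at most 41.7 mm and 7.16 degrees, less where a joint would pass 70% of its speed; a pose out of reach is approached as far as the arm can. A call is refused whole if a number of a shift passes 4.17 or a number of a turn 0.125, either way. A call with a gripper value outside its range is refused whole. The fingers move at their own pace and stop on an object; "force" is the grip in N (left out, the last holds). Time passes only in rows, so rows that do not move let the fingers close. It gives the time, the measured TCP pose, the force, the opening and the grip force at its end, in the units of the state.
- observe(): the state, without advancing time (a new reading comes with each control period).
- cams.get_image(name): name is "scene" or "side" or "wrist"; returns (picture, depth): 400x640x3 uint8, red, green, blue; 400x640 float32, m along the optical axis (not along the pixel's ray), 0 where there is no reading.
- cams.calibration(name): a dict with "vertical_fov" (degrees; the focal length in pixels is half the picture's height over the tangent of half this angle, whatever the lens; pixels are square), "cx", "cy" (the principal point, pixels), "view" (4x4, takes a point from world to camera coordinates); the wrist camera has in their place "tool_from_camera" (4x4, takes a point from camera to tool coordinates, whose origin is the TCP and whose axes are the flange's). Camera axes: x right, y up, looking along -z (the intrinsics and any distortion apply to the point x, -y, -z); pixel columns grow to the right and rows downward; lengths in m; the calibration is good to about 2 mm. A picture is of the moment at which its call begins: read the wrist's pose just before it. calibration takes no time and is no camera call.
- ticket.close_job(): hands the job in; it is judged then, once.
Trained networks look in the newest picture that a camera, given by its name, has taken for a name from the list of things; names that differ only in an ending like _2 or _b are one class to them, and where a whole thing is asked for, a point or a joint stands for the part that bears it (a point fixed in the world has none). Each returns a list of dicts, best first, with "p" (0 to 1); they miss things now and then, are a little off and sometimes report something else, mostly with a low value. They report only what shows in the picture. A call takes as long as a camera call.
- cams.spot_in(camera, query): "box" ([centre column, centre row, width, height] as shares, 0 to 1, of the picture: columns of its width, rows of its height, round what is visible of it).
- cams.outline_of(camera, query): "mask" (400x640 bool, what is visible of it) and "box" ([centre column, centre row, width, height] as shares, 0 to 1, of the picture: columns of its width, rows of its height, round what is visible of it).
- cams.mark_of(camera, query): "location" ([column, row] as shares, 0 to 1, of the picture: columns of its width, rows of its height: a listed point, or the origin of a listed thing).
The state is a dict: "time_s": time; "q": joint angles; "qvel": joint speeds; "joint_efforts": joint torques, N m; "position": TCP position; "tool_rot": TCP orientation; "ft_force": force on the tool from outside, world axes, zero at the start; "wrist_torque": the same for the moment, N m; "grip_width": finger opening in m; "gripper_force": force on a finger pad.
Only numpy, scipy, OpenCV 4.12 (cv2) and the standard library are available. Lean on these libraries where they do the work, as an engineer would, in place of code of your own. Each camera call takes 0.05 s, during which the arm holds its last target. There are 200 camera calls.

### The job

The brass tube that stands alone in the round wooden foot has lost its size tag: size it in the steel hole gauge. Starting at the widest hole and working down the row, try its lower end in the holes until one refuses it, pressing only lightly (a push of 5 kg or a hard knock would bell its thin end), then push it through the last hole that let it in until it stands upright on the gauge's foot plate, and let go. Leave the two tubes in the dark block and everything else where they are.

Things in the scene. Friction and masses are not known exactly. Their poses are not given: they have to be found in the camera images.
- gauge: hole gauge, fixed: bright steel plate 50 x 176 x 10 mm on four pillars over a dark foot plate 66 x 192 x 8 mm. Origin: centre of the underside, z up; plate top at 40 mm, plate underside 30 mm, top of the foot plate 8 mm. Five round holes in a row along y, 32 mm apart, the widest at +y, each next one 3 mm narrower towards -y; one (widest) to five punched dots beside them on the -x side
- foot_bore (a point): centre of the bore's mouth of the round turned wooden foot, 86 mm wide and 26 mm high, fixed, which holds the tube in work: 26 mm above the red cabinet top on which it stands (z = 0); the bore is 23 mm wide and 18 mm deep, so every tube stands loosely in it, its lower end 8 mm above the cabinet top
- stock_block: dark rectangular wooden block, 56 x 126 x 26 mm, fixed, holding the two tubes that are already sized, 64 mm apart along its y axis. Origin at the centre of its underside
- hole_1 (a point): centre of the mouth of the gauge's hole 1, at the plate's top face (the widest, 23 mm wide)
- hole_2 (a point): centre of the mouth of the gauge's hole 2, at the plate's top face (20 mm wide)
- hole_3 (a point): centre of the mouth of the gauge's hole 3, at the plate's top face (17 mm wide)
- hole_4 (a point): centre of the mouth of the gauge's hole 4, at the plate's top face (14 mm wide)
- hole_5 (a point): centre of the mouth of the gauge's hole 5, at the plate's top face (the narrowest, 11 mm wide)
- tube_a_mid (a point): one of three loose brass tubes, 95 mm long, 70 g, ends square-cut (edges broken 0.6 mm), alike but for thickness: one 13, one 16, one 19 mm; which letter is which size is not told and which one stands in the foot varies. This point: on the axis, half-way along (47.5 mm from either end); z along the tube
- tube_a_end (a point): centre of the lower end face of the tube of point tube_a_mid
- tube_b_mid (a point): one of three loose brass tubes, 95 mm long, 70 g, ends square-cut (edges broken 0.6 mm), alike but for thickness: one 13, one 16, one 19 mm; which letter is which size is not told and which one stands in the foot varies. This point: on the axis, half-way along (47.5 mm from either end); z along the tube
- tube_b_end (a point): centre of the lower end face of the tube of point tube_b_mid
- tube_c_mid (a point): one of three loose brass tubes, 95 mm long, 70 g, ends square-cut (edges broken 0.6 mm), alike but for thickness: one 13, one 16, one 19 mm; which letter is which size is not told and which one stands in the foot varies. This point: on the axis, half-way along (47.5 mm from either end); z along the tube
- tube_c_end (a point): centre of the lower end face of the tube of point tube_c_mid
- tube_a: the tube of point tube_a_mid; origin at its lower end
- tube_b: the tube of point tube_b_mid; origin at its lower end
- tube_c: the tube of point tube_c_mid; origin at its lower end
- brass_can: bystander: open brass pot, 36 mm wide, 64 mm high, loose; origin at the centre of its underside
- ring_clamp: bystander: wooden ring clamp lying on the bench, 121 mm long, 24 mm thick, loose; origin at the middle of its underside
- pumice: bystander: small grey-brown stone, 30 mm, loose; origin at its underside
- coral_box: bystander: small open box with red coral, 68 x 52 x 26 mm, loose; origin at the centre of its underside
- pink_jar: bystander: pink jar with a black cap, 49 mm wide, 58 mm high, loose; origin at the centre of its underside

How it is judged (in metres and radians):
On the way, in this order (a step that is already met when the one before it is completed fails the run):
1. the tube has gone at least 4 mm into the widest hole (((horizontal distance between tube_a_end and hole_1 below 0.005 m and z of tube_a_end in the frame of gauge below 0.036 m) or (horizontal distance between tube_b_end and hole_1 below 0.005 m and z of tube_b_end in the frame of gauge below 0.036 m) or (horizontal distance between tube_c_end and hole_1 below 0.005 m and z of tube_c_end in the frame of gauge below 0.036 m))), for 0.1 s.
2. the tube has gone at least 4 mm into the narrowest hole that lets it in (((horizontal distance between tube_a_end and hole_4 below 0.005 m and z of tube_a_end in the frame of gauge below 0.036 m) or (horizontal distance between tube_b_end and hole_3 below 0.005 m and z of tube_b_end in the frame of gauge below 0.036 m) or (horizontal distance between tube_c_end and hole_2 below 0.005 m and z of tube_c_end in the frame of gauge below 0.036 m))), for 0.1 s.
3. the next narrower hole has refused it: its lower end bears on that hole's mouth, centred within 3 mm, with at least 1 N (((horizontal distance between tube_a_end and hole_5 below 0.003 m and z of tube_a_end in the frame of gauge above 0.036 m and contact force between tube_a and gauge above 1 N) or (horizontal distance between tube_b_end and hole_4 below 0.003 m and z of tube_b_end in the frame of gauge above 0.036 m and contact force between tube_b and gauge above 1 N) or (horizontal distance between tube_c_end and hole_3 below 0.003 m and z of tube_c_end in the frame of gauge above 0.036 m and contact force between tube_c and gauge above 1 N))), for 0.1 s.
At the end, for the whole second after the job is handed in: the tube from the foot stands in the narrowest hole that lets it in, its lower end within 5 mm of the hole's axis and on the gauge's foot plate (within 4 mm), upright within 0.15 rad, released and at rest (((distance of tube_a_mid from where it was at the start of the episode above 0.03 m and horizontal distance between tube_a_end and hole_4 below 0.005 m and z of tube_a_end in the frame of gauge below 0.012 m and angle between tube_a_mid's own z axis and vertical below 0.15 rad and linear speed of tube_a below 0.02 m/s) or (distance of tube_b_mid from where it was at the start of the episode above 0.03 m and horizontal distance between tube_b_end and hole_3 below 0.005 m and z of tube_b_end in the frame of gauge below 0.012 m and angle between tube_b_mid's own z axis and vertical below 0.15 rad and linear speed of tube_b below 0.02 m/s) or (distance of tube_c_mid from where it was at the start of the episode above 0.03 m and horizontal distance between tube_c_end and hole_2 below 0.005 m and z of tube_c_end in the frame of gauge below 0.012 m and angle between tube_c_mid's own z axis and vertical below 0.15 rad and linear speed of tube_c below 0.02 m/s))); the robot touches nothing.
It fails at once if a tube is pressed against the gauge with more than 50 N (contact force between any of tube_a, tube_b, tube_c and gauge above 50 N).
It fails at once if a tube from the dark block is moved more than 30 mm ((distance of tube_a_mid from where it was at the start of the episode above 0.03 m and ((distance of tube_b_mid from where it was at the start of the episode above 0.03 m or horizontal distance between tube_b_mid and foot_bore below 0.02 m) or (distance of tube_c_mid from where it was at the start of the episode above 0.03 m or horizontal distance between tube_c_mid and foot_bore below 0.02 m))) or (distance of tube_b_mid from where it was at the start of the episode above 0.03 m and ((distance of tube_a_mid from where it was at the start of the episode above 0.03 m or horizontal distance between tube_a_mid and foot_bore below 0.02 m) or (distance of tube_c_mid from where it was at the start of the episode above 0.03 m or horizontal distance between tube_c_mid and foot_bore below 0.02 m))) or (distance of tube_c_mid from where it was at the start of the episode above 0.03 m and ((distance of tube_a_mid from where it was at the start of the episode above 0.03 m or horizontal distance between tube_a_mid and foot_bore below 0.02 m) or (distance of tube_b_mid from where it was at the start of the episode above 0.03 m or horizontal distance between tube_b_mid and foot_bore below 0.02 m)))).
It fails at once if a neighbouring thing is shifted more than 30 mm (distance of any of brass_can, ring_clamp, pumice, coral_box, pink_jar from where it was at the start of the episode above 0.03 m).
It also fails if it takes over 64 s, if anything falls off the work surface, if the arm or the gripper's body presses on something with over 40 N, if the wrist force passes 120 N, or if a joint passes its speed limit or range.

## Working session

There is one attempt and no reset: what is moved stays moved. The work goes in short steps, Python scripts to look and compute and a tool call to move; the robot and the scene stay as the last step left them, time stands still between calls to the robot, and variables do not carry over. Pictures are saved under pics/ and viewed, at most 12 in all, crops included, and the job is handed in when it is done.

Besides the shell and the picture viewer there is one more tool, called after ">>>" by a JSON object that holds its "name" and its "arguments", one argument or row to a line. move_arm: Moves the arm, as the interface text tells. Its arguments: {"type":"object","properties":{"jaw":{"type":"array","items":{"type":"number"}},"dp":{"type":"array","items":{"type":"array","items":{"type":"number"}}},"turn":{"type":"array","items":{"type":"array","items":{"type":"number"}}},"force":{"type":"number"}},"required":["jaw","dp","turn"]}

```bash
mkdir -p pics; cat > h.py <<'E'
import numpy as np, cv2
from rig import observe, cams, ticket
def K(c):
    f=200/np.tan(np.radians(c["vertical_fov"])/2); return f,c["cx"],c["cy"]
def T_wc(name,st=None):
    c=cams.calibration(name)
    if name=="wrist":
        T=np.eye(4);T[:3,:3]=np.array(st["tool_rot"]).reshape(3,3);T[:3,3]=st["position"]
        return T@np.array(c["tool_from_camera"])
    return np.linalg.inv(np.array(c["view"]))
def world(name,uv,d,st=None):
    f,cx,cy=K(cams.calibration(name)); uv=np.atleast_2d(uv).astype(float); d=np.asarray(d,float).reshape(-1)
    p=np.c_[(uv[:,0]-cx)/f*d,-(uv[:,1]-cy)/f*d,-d,np.ones(len(d))]
    return (p@T_wc(name,st).T)[:,:3]
def onplane(name,uv,z,st=None):
    a=world(name,uv,np.ones(len(np.atleast_2d(uv))),st);o=T_wc(name,st)[:3,3]
    return o+(a-o)*((z-o[2])/(a[:,2]-o[2]))[:,None]
def save(n,im): cv2.imwrite("pics/"+n+".png",im[:,:,::-1])
E
python3 - <<'E'
from h import *
st=observe(); print({k:np.round(v,3).tolist() for k,v in st.items()})
ims=[]
for n in("scene","side","wrist"):
    st=observe();im,d=cams.get_image(n);np.savez(n+".npz",im=im,d=d);ims.append(im);save(n+"0",im)
    print(n,cams.calibration(n))
    for q in("gauge","tube_a","foot_bore","hole_1","hole_5","stock_block"):
        r=cams.mark_of(n,q); print(n,q,[(np.round(np.array(x["location"])*[640,400],1).tolist(),round(x["p"],2)) for x in r[:4]])
E
```

```text
{'time_s': 0.0, 'q': [-12.337, 21.842, 74.383, -0.001, 83.858, -12.337], 'qvel': [0.077, 0.082, 0.018, -0.051, 0.039, 0.11], 'joint_efforts': [-0.001, -44.847, -23.129, -0.0, 0.005, 0.0], 'position': [0.55, 0.0, 0.231], 'tool_rot': [[0.0, 1.0, -0.001], [1.0, -0.0, 0.0], [0.0, -0.001, -1.0]], 'ft_force': [-0.292, -0.276, -0.976], 'wrist_torque': [-0.024, -0.009, 0.017], 'gripper_force': 0.0, 'grip_width': 0.085}
scene {'vertical_fov': 50.29585138683252, 'cx': 315.40404443194524, 'cy': 201.0030777641247, 'view': array([[ 0.88029274, -0.47438912, -0.00629689, -0.4828722 ],
       [ 0.23338571,  0.42144672,  0.8763069 , -0.2020619 ],
       [-0.41305665, -0.77287621,  0.48171213, -1.14369335],
       [ 0.        ,  0.        ,  0.        ,  1.        ]])}
scene gauge [([290.9, 191.0], 0.75), ([383.9, 213.8], 0.21)]
scene tube_a [([291.2, 190.0], 0.2)]
scene foot_bore []
scene hole_1 [([285.1, 175.9], 0.91), ([285.8, 180.4], 0.69), ([286.7, 180.9], 0.61), ([289.5, 189.4], 0.58)]
scene hole_5 [([285.1, 175.9], 0.91), ([285.8, 180.4], 0.69), ([286.7, 180.9], 0.61), ([289.5, 189.4], 0.58)]
s
[... 845 characters left out ...]
0684, 'cx': 323.38311881197905, 'cy': 195.7446870363398, 'tool_from_camera': array([[-1.93027102e-04,  9.51162003e-01,  3.08692091e-01,
         7.91179299e-02],
       [ 9.99999835e-01,  1.68573056e-05,  5.73364354e-04,
        -1.00949509e-03],
       [ 5.40158670e-04,  3.08692151e-01, -9.51161850e-01,
        -1.40339283e-01],
       [ 0.00000000e+00,  0.00000000e+00,  0.00000000e+00,
         1.00000000e+00]])}
wrist gauge [([308.0, 297.9], 0.21)]
wrist tube_a [([307.2, 298.5], 0.8), ([472.8, 253.8], 0.73)]
wrist foot_bore [([308.8, 307.3], 0.55), ([470.2, 256.6], 0.32)]
wrist hole_1 [([307.7, 324.7], 0.73)]
wrist hole_5 [([307.7, 324.7], 0.73)]
wrist stock_block [([461.6, 277.2], 0.56)]
```

View pics/side0.png

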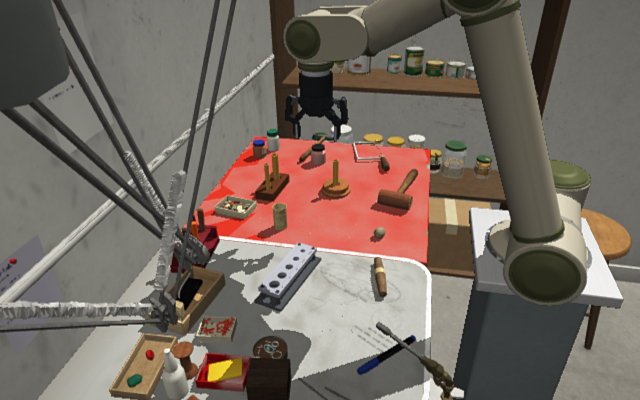

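View pics/wrist0.png

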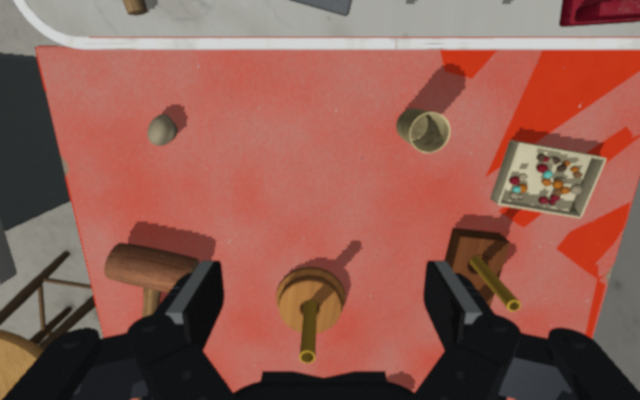

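View pics/scene0.png

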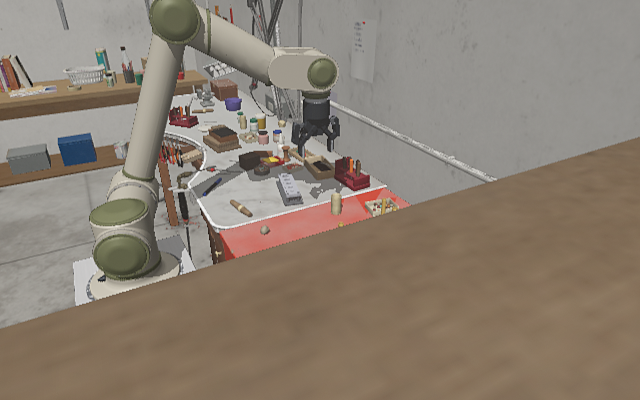

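The side view shows the gauge at about (288,275), the tube in its foot at (335,180) and the stock block at (270,185). The wrist view shows the foot's tube top at (307,356). The scene camera is mostly blocked.

```bash
python3 - <<'E'
from h import *
st=observe()
S=np.load("side.npz");W=np.load("wrist.npz")
def dep(Z,u,v): 
    p=Z["d"][int(v)-1:int(v)+2,int(u)-1:int(u)+2]; p=p[p>0]; return np.median(p) if len(p) else 0
for uv in [(280,274),(297,255),(275,284),(250,240),(335,165),(334,188),(300,175),(380,250),(325,320)]:
    print("side",uv,np.round(world("side",[uv],[dep(S,*uv)])[0],4))
for uv in [(307,356),(307,330),(300,290),(330,285),(295,305),(250,250),(510,304),(600,350),(200,20)]:
    print("wrist",uv,np.round(world("wrist",[uv],[dep(W,*uv)],st)[0],4))
# gauge plate: all points at given height
v,u=np.mgrid[225:320,240:330];P=world("side",np.c_[u.ravel(),v.ravel()],S["d"][225:320,240:330])
ok=S["d"][225:320,240:330].ravel()>0
h,e=np.histogram(P[ok][:,2],np.arange(-.06,.08,.004));print(dict(zip(np.round(e,3),h)))
np.save("gp.npy",P[ok])
# foot top wrist
v,u=np.mgrid[255:345,265:355];Pf=world("wrist",np.c_[u.ravel(),v.ravel()],W["d"][255:345,265:355],st)
m=abs(Pf[:,2]-.026)<.004;q=Pf[m];
(c,s,a)=cv2.fitEllipse(cv2.convexHull((q[:,:2]*1000).astype(np.float32)));print("foot",m.sum(),c,s, q[:,2].mean())
E
```

```text
side (280, 274) [0.5795 0.2655 0.0349]
side (297, 255) [0.558  0.1983 0.039 ]
side (275, 284) [0.5909 0.271  0.009 ]
side (250, 240) [ 0.7046  0.1129 -0.0008]
side (335, 165) [ 0.536  -0.1638  0.0884]
side (334, 188) [ 0.5348 -0.1429  0.0245]
side (300, 175) [ 0.6631 -0.2473 -0.0013]
side (380, 250) [ 0.3771  0.0885 -0.0028]
side (325, 320) [ 0.4632  0.3453 -0.0011]
wrist (307, 356) [ 0.5326 -0.1779  0.0932]
wrist (307, 330) [ 0.5319 -0.1636  0.0727]
wrist (300, 290) [ 0.5218 -0.1479  0.0239]
wrist (330, 285) [ 0.5564 -0.1439  0.0197]
wrist (295, 305) [ 0.5155 -0.1681  0.0239]
wrist (250, 250) [ 0.4614 -0.1103 -0.0026]
wrist (510, 304) [ 0.7237 -0.1182  0.0925]
wrist (600, 350) [0.6219 0.0121 0.2969]
wrist (200, 20) [ 0.4296  0.1368 -0.0006]
{np.float64(-0.06): np.int64(0), np.float64(-0.056): np.int64(0), np.float64(-0.052): np.int64(0), np.float64(-0.048): np.int64(0), np.float64(-0.044): np.int64(0), np.float64(-0.04): np.int64(0), np.float64(-0.036): np.int64(0), np.float64(-0.032): np.int64(0), np.float64(-0.028): np.int64(0), np.float64(-0.024): np.int64(0), np.float64(-0.02): 
[... 181 characters left out ...]
, np.float64(0.004): np.int64(663), np.float64(0.008): np.int64(157), np.float64(0.012): np.int64(23), np.float64(0.016): np.int64(19), np.float64(0.02): np.int64(11), np.float64(0.024): np.int64(8), np.float64(0.028): np.int64(101), np.float64(0.032): np.int64(144), np.float64(0.036): np.int64(862), np.float64(0.04): np.int64(197), np.float64(0.044): np.int64(1), np.float64(0.048): np.int64(0), np.float64(0.052): np.int64(0), np.float64(0.056): np.int64(0), np.float64(0.06): np.int64(0), np.float64(0.064): np.int64(0), np.float64(0.068): np.int64(0), np.float64(0.072): np.int64(0)}
foot 2127 (532.7780151367188, -171.87619018554688) (73.23987579345703, 73.48347473144531) 0.023769620393753042
```

```bash
python3 - <<'E'
from h import *
P=np.load("gp.npy");q=P[(P[:,2]>.033)&(P[:,2]<.046)];print(len(q))
r=cv2.minAreaRect((q[:,:2]*1000).astype(np.float32));print(r)
S=np.load("side.npz")["im"]
c=S[230:320,245:335];save("gauge_s",cv2.resize(c,(720,720)[:1]*2 if 0 else (600,600),interpolation=cv2.INTER_CUBIC))
r=cams.outline_of("side","gauge");print(len(r))
W=np.load("wrist.npz")["im"];g=cv2.cvtColor(W,cv2.COLOR_RGB2GRAY)
st=observe()
print("tube top rim (307,356) at z=.103",onplane("wrist",[(307,356)],.103,st))
print("foot outline centre z .026",onplane("wrist",[(312,300)],.026,st))
E
```

```text
1175
((565.8043823242188, 242.34510803222656), (180.56640625, 53.83930206298828), 75.67037963867188)
0
tube top rim (307,356) at z=.103 [[ 0.53314497 -0.16884068  0.103     ]]
foot outline centre z .026 [[ 0.53557136 -0.1598473   0.026     ]]
```

View pics/gauge_s.png

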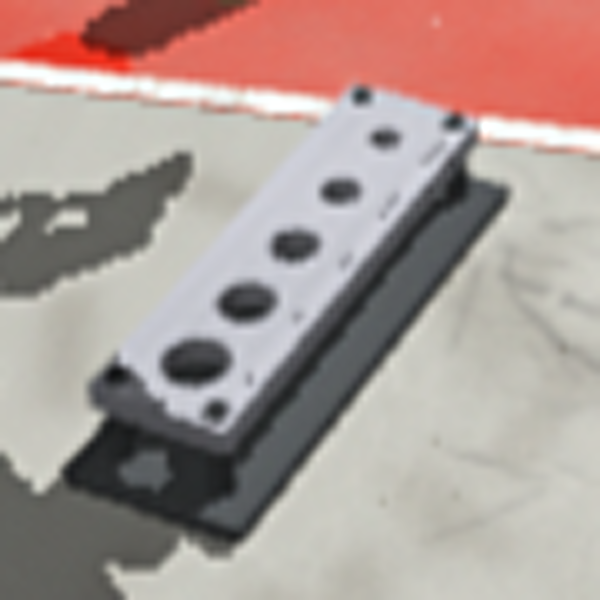

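Crop: the five holes lie on a line from the widest at (274.5,284) to the narrowest at (303,251), and the dots are on the robot's side. The gauge centre is about (0.566,0.242) and its +y axis is at about 75.7°. The tube is at about (0.533,-0.170), so I'm moving above it.

>>> {"name": "move_arm", "arguments": {
  "jaw": [8.5,8.5,8.5,8.5,8.5,8.5,8.5],
  "dp": [
    [-3.4,-0.34,0],
    [-3.4,-0.34,0],
    [-3.4,-0.34,0],
    [-3.4,-0.34,0],
    [-3.4,-0.34,0],
    [0,0,0],
    [0,0,0]
  ],
  "turn": [
    [0,0,0],
    [0,0,0],
    [0,0,0],
    [0,0,0],
    [0,0,0],
    [0,0,0],
    [0,0,0]
  ],
  "force": 40
}}

```text
time_s: 1.68
position: [0.5327, -0.1715, 0.2311]
tool_rot: [[0.003, 1.0, -0.0], [1.0, -0.003, 0.0], [0.0, -0.0, -1.0]]
ft_force: [-0.5, 1.0, 0.3]
grip_width: 0.0847
gripper_force: 0.0
```

```bash
python3 - <<'E'
from h import *
st=observe();im,d=cams.get_image("wrist");save("w1",im);np.savez("w1.npz",im=im,d=d)
print(st["time_s"],st["position"],st["tool_rot"])
for q in("tube_a","tube_a_mid","tube_a_end","foot_bore"):
    print(q,[(np.round(np.array(x["location"])*[640,400],1).tolist(),round(x["p"],2)) for x in cams.mark_of("wrist",q)[:3]])
v,u=np.mgrid[0:400,0:640];P=world("wrist",np.c_[u.ravel(),v.ravel()],d,st)
near=np.hypot(P[:,0]-.533,P[:,1]+.17)<.03
for lo in(.05,.06,.07,.08,.09,.097): 
    m=near&(P[:,2]>lo)&(P[:,2]<lo+.01)&(d.ravel()>0); q=P[m]
    if len(q)>3: print(lo,m.sum(),q.min(0).round(4),q.max(0).round(4),np.median(q,0).round(4),u.ravel()[m].mean(),v.ravel()[m].mean())
E
```

```text
1.6833 [ 0.5326952  -0.17146715  0.23105729] [[ 2.89335797e-03  9.99995765e-01 -3.14509986e-04]
 [ 9.99995768e-01 -2.89326191e-03  3.05448005e-04]
 [ 3.04536752e-04 -3.15392426e-04 -9.99999904e-01]]
tube_a [([509.4, 104.7], 0.72), ([326.4, 159.8], 0.63), ([498.9, 164.1], 0.56)]
tube_a_mid [([538.4, 108.1], 0.93)]
tube_a_end [([512.8, 103.0], 0.75), ([494.8, 163.1], 0.38)]
foot_bore [([325.7, 164.1], 0.6), ([322.4, 171.1], 0.55)]
0.05 38 [ 0.5256 -0.1699  0.05  ] [ 0.5405 -0.1638  0.0598] [ 0.533  -0.1649  0.055 ] 325.10526315789474 165.5
0.06 46 [ 0.5257 -0.1765  0.06  ] [ 0.5403 -0.1638  0.07  ] [ 0.5329 -0.1654  0.0654] 325.1304347826087 169.3695652173913
0.07 117 [ 0.5258 -0.1786  0.0701] [ 0.5407 -0.1638  0.0799] [ 0.5329 -0.1752  0.0742] 325.2478632478632 177.98290598290598
0.08 97 [ 0.5252 -0.1785  0.08  ] [ 0.5406 -0.1637  0.0899] [ 0.5328 -0.1702  0.0857] 325.10309278350513 180.02061855670104
0.09 120 [ 0.5254 -0.1793  0.09  ] [ 0.5403 -0.1638  0.1   ] [ 0.5328 -0.1694  0.0958] 325.26666666666665 183.15833333333333
0.097 136 [ 0.5255 -0.1793  0.0971] [ 0.5401 -0.1638  0.1021] [ 0.5328 -0.1704  0.1004] 325.18382352941177 184.7941176470588
```

View pics/w1.png

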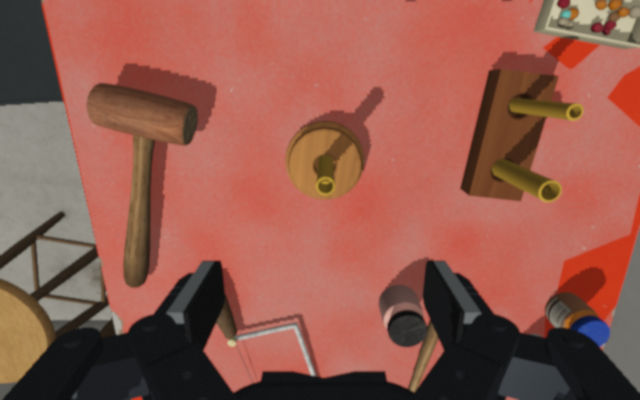

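The tube is upright at (0.533,-0.1715), about 16 mm wide, and directly under the TCP. The pink jar at (405,320) is clear of the fingers, so I'm going down to grasp.

>>> {"name": "move_arm", "arguments": {
  "jaw": [8.5,8.5,8.5,8.5,8.5,8.5,8.5,1.0,1.0,1.0,1.0,1.0],
  "dp": [
    [0,0,3.6],
    [0,0,3.6],
    [0,0,3.6],
    [0,0,3.6],
    [0,0,1.8],
    [0,0,1.8],
    [0,0,0],
    [0,0,0],
    [0,0,0],
    [0,0,0],
    [0,0,0],
    [0,0,0]
  ],
  "turn": [
    [0,0,0],
    [0,0,0],
    [0,0,0],
    [0,0,0],
    [0,0,0],
    [0,0,0],
    [0,0,0],
    [0,0,0],
    [0,0,0],
    [0,0,0],
    [0,0,0],
    [0,0,0]
  ],
  "force": 40
}}

```text
time_s: 2.93
position: [0.5333, -0.1701, 0.0522]
tool_rot: [[-0.0, 1.0, 0.001], [1.0, 0.0, -0.001], [-0.001, 0.001, -1.0]]
ft_force: [-0.2, -0.3, 0.5]
grip_width: 0.025
gripper_force: 0.0
```

Still closing. I'll let it close, then lift 20 mm.

>>> {"name": "move_arm", "arguments": {
  "jaw": [1.0,1.0,1.0,1.0,1.0],
  "dp": [
    [0,0,0],
    [0,0,0],
    [0,0,0],
    [0,0,0],
    [0,0,0]
  ],
  "turn": [
    [0,0,0],
    [0,0,0],
    [0,0,0],
    [0,0,0],
    [0,0,0]
  ],
  "force": 40
}}

```text
time_s: 3.35
position: [0.5332, -0.1702, 0.052]
tool_rot: [[0.0, 1.0, 0.001], [1.0, -0.0, -0.001], [-0.001, 0.001, -1.0]]
ft_force: [-1.4, 0.5, 5.9]
grip_width: 0.0149
gripper_force: 38.8
```

>>> {"name": "move_arm", "arguments": {
  "jaw": [1.0,1.0,1.0,1.0,1.0],
  "dp": [
    [0,0,-1.0],
    [0,0,-2.5],
    [0,0,-3.5],
    [0,0,-3.0],
    [0,0,0]
  ],
  "turn": [
    [0,0,0],
    [0,0,0],
    [0,0,0],
    [0,0,0],
    [0,0,0]
  ]
}}

```text
time_s: 3.77
position: [0.5351, -0.1711, 0.1577]
tool_rot: [[-0.0, 1.0, 0.009], [1.0, 0.0, -0.005], [-0.005, 0.009, -1.0]]
ft_force: [0.2, -0.3, -0.1]
grip_width: 0.0151
gripper_force: 39.0
```

>>> {"name": "move_arm", "arguments": {
  "jaw": [1.0,1.0,1.0,1.0,1.0,1.0,1.0,1.0,1.0,1.0,1.0,1.0],
  "dp": [
    [2.0,0.2,0],
    [3.9,0.3,0],
    [3.9,0.3,0],
    [3.9,0.3,0],
    [3.9,0.3,0],
    [3.9,0.3,0],
    [3.9,0.3,0],
    [3.9,0.3,0],
    [3.9,0.3,0],
    [3.9,0.3,0],
    [2.5,0.2,0],
    [1.5,0.1,0]
  ],
  "turn": [
    [0,0,0],
    [0,0,0],
    [0,0,0],
    [0,0,0],
    [0,0,0],
    [0,0,0],
    [0,0,0],
    [0,0,0],
    [0,0,0],
    [0,0,0],
    [0,0,0],
    [0,0,0]
  ]
}}

```text
time_s: 4.77
position: [0.5645, 0.2439, 0.1512]
tool_rot: [[-0.003, 1.0, -0.0], [1.0, 0.003, 0.0], [0.0, -0.0, -1.0]]
ft_force: [-0.7, -0.7, -0.2]
grip_width: 0.0149
gripper_force: 39.0
```

>>> {"name": "move_arm", "arguments": {
  "jaw": [1.0,1.0,1.0,1.0],
  "dp": [
    [0,0,0],
    [0,0,0],
    [0,0,0],
    [0,0,0]
  ],
  "turn": [
    [0,0,0.124],
    [0,0,0.124],
    [0,0,0],
    [0,0,0]
  ]
}}

```text
time_s: 5.1
position: [0.565, 0.2404, 0.1513]
tool_rot: [[0.243, 0.97, -0.0], [0.97, -0.243, -0.0], [-0.0, -0.0, -1.0]]
ft_force: [-0.2, 0.5, -0.6]
grip_width: 0.0149
gripper_force: 39.0
```

```bash
python3 - <<'E'
from h import *
st=observe();im,d=cams.get_image("wrist");save("w2",im);np.savez("w2.npz",im=im,d=d,R=st["tool_rot"],p=st["position"])
print(st["time_s"],st["position"],st["tool_rot"],st["grip_width"],st["ft_force"])
for q in("tube_a_end","hole_1"):
    print(q,[(np.round(np.array(x["location"])*[640,400],1).tolist(),round(x["p"],2)) for x in cams.mark_of("wrist",q)[:8]])
E
```

```text
5.1 [0.56498872 0.24039093 0.15128496] [[ 2.42536158e-01  9.70142302e-01 -3.53907528e-04]
 [ 9.70142322e-01 -2.42536242e-01 -2.15008166e-04]
 [-2.94423919e-04 -2.91193416e-04 -9.99999914e-01]] 0.014917917384116136 [-0.20485925  0.54778796 -0.62593592]
tube_a_end []
hole_1 [([320.4, 102.6], 0.98), ([321.6, 231.8], 0.78), ([322.3, 189.5], 0.74), ([323.8, 153.6], 0.73)]
```

View pics/w2.png

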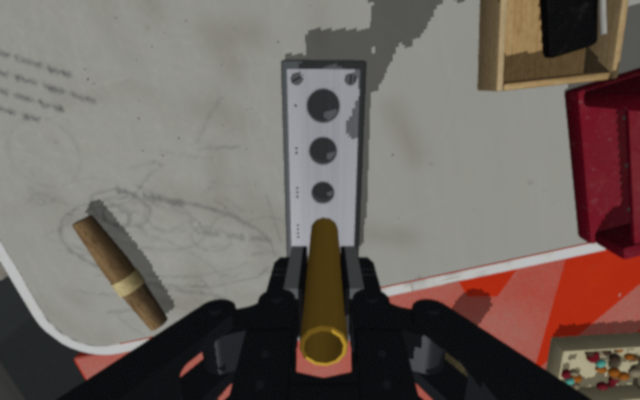

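Plate with hole 1 at (323,105), hole 2 at (323,150) and hole 3 at (322,192). The tube's lower end covers hole 4, around (323,222).

```bash
cat > m.py <<'E'
from h import *
def proj(p,st):
    f,cx,cy=K(cams.calibration("wrist"));q=np.c_[np.atleast_2d(p),np.ones(len(np.atleast_2d(p)))]@np.linalg.inv(T_wc("wrist",st)).T
    return np.c_[cx+f*q[:,0]/-q[:,2],cy-f*q[:,1]/-q[:,2]]
def holes(im,st,zs=0.04):
    # dark blobs on bright plate
    hsv=cv2.cvtColor(im,cv2.COLOR_RGB2HSV); b=((hsv[...,2]>145)&(hsv[...,1]<45)).astype(np.uint8)
    cs,_=cv2.findContours(1-b,cv2.RETR_LIST,cv2.CHAIN_APPROX_NONE); out=[]
    for c in cs:
        if len(c)<12: continue
        A=cv2.contourArea(c)
        if not 100<A<4000: continue
        h=cv2.convexHull(c)
        if len(h)<5: continue
        P=onplane("wrist",h[:,0].astype(float),zs,st)
        (x,y),r=cv2.minEnclosingCircle((P[:,:2]*1000).astype(np.float32))
        if 4<r<14: 
            e=cv2.fitEllipse((P[:,:2]*1000).astype(np.float32)); out.append((np.round(e[0],2),np.round(e[1],1),round(r,1)))
    return out
E
python3 - <<'E'
from m import *
Z=np.load("w2.npz");im=Z["im"];st=dict(tool_rot=Z["R"],position=Z["p"])
for o in holes(im,st): print(o)
R,p=Z["R"],Z["p"]
for uv in[(323,105),(323,150),(322.5,192)]: print(onplane("wrist",[uv],.04,st).round(4))
# tube predicted outline: end circle r=8 at 43.5mm below TCP
t=np.linspace(0,2*np.pi,5)[:4]
for s in(.0435,-.0515):
    c=np.array([R@[.008*np.cos(a),.008*np.sin(a),s]+p for a in t]);print(s,proj(c,st).round(1).tolist())
# tube column edges per row by yellow hue
hsv=cv2.cvtColor(im,cv2.COLOR_RGB2HSV)
for v in list(range(214,240,2))+[270,300,320,330,340,346,350,360]:
    r=hsv[v,295:355];k=np.where((r[:,1]>120)&(r[:,0]>12)&(r[:,0]<32))[0]
    if len(k):print(v,k[0]+295,k[-1]+295,(k[0]+k[-1])/2+295)
E
```

```text
(array([487.2 , 176.52]), array([11.6, 23.6]), 11.3)
(array([483.17, 190.58]), array([11.7, 15.4]), 7.5)
(array([428.75, 229.11]), array([ 8.2, 19.2]), 9.9)
(array([469.78, 221.67]), array([10.2, 21.8]), 10.9)
(array([413.93, 237.3 ]), array([ 9. , 15.9]), 7.8)
(array([441.78, 232.07]), array([13.3, 25.9]), 12.3)
(array([361.86, 252.19]), array([ 9.8, 15.9]), 8.0)
(array([437.98, 247.46]), array([13.4, 21. ]), 10.6)
(array([382.27, 287.17]), array([12.2, 17.3]), 8.7)
(array([563.24, 240.97]), array([19. , 19.8]), 10.1)
(array([396.66, 289.72]), array([ 9.5, 15.7]), 7.9)
(array([526.54, 264.73]), array([17.6, 23.3]), 11.2)
(array([357.52, 323.83]), array([13.7, 29.7]), 12.8)
(array([571.04, 271.69]), array([22.6, 23. ]), 11.7)
(array([452.05, 331.6 ]), array([ 8.9, 16.8]), 8.2)
(array([579.04, 302.63]), array([25.2, 26.8]), 13.6)
(array([443. , 365.4]), array([18.1, 20.3]), 10.3)
[[0.5791 0.3028 0.04  ]]
[[0.5714 0.272  0.04  ]]
[[0.5633 0.241  0.04  ]]
0.0435 [[325.3, 214.6], [339.3, 227.6], [325.3, 240.4], [311.3, 227.6]]
-0.0515 [[326.8, 326.5], [352.3, 347.9], [326.7, 368.3], [301.2, 347.9]]
220 319 329 324.0
222 316 332 324.0
224 314 333 323.5
226 313 334 323.5
228 313 335 324.0
230 313 335 324.0
232 312 336 324.0
234 312 336 324.0
236 312 336 324.0
238 312 336 324.0
270 306 341 323.5
300 304 343 323.5
320 302 344 323.0
330 301 345 323.0
340 301 347 324.0
346 300 347 323.5
350 301 346 323.5
360 307 339 323.0
```

```bash
python3 - <<'E'
from m import *
Z=np.load("w2.npz");im=Z["im"];d=Z["d"];R,p=Z["R"],Z["p"];st=dict(tool_rot=R,position=p)
def tool(u,v): 
    u=np.asarray(u,float).ravel();v=np.asarray(v,float).ravel()
    P=world("wrist",np.c_[u,v],d[v.astype(int),u.astype(int)],st);return (P-p)@R*1000
rows=np.arange(222,330,6)
t=tool(np.full(len(rows),324),rows);print(t.round(1).tolist())
k=np.polyfit(t[:,2],t[:,0],1);print("front x at end z=43.5, slope",np.polyval(k,43.5),k)
# plate plane
v,u=np.mgrid[85:245,290:355];t=tool(u,v);t=t[abs(t[:,2]-111)<5]
A=np.c_[t[:,:2],np.ones(len(t))];print("plate",np.linalg.lstsq(A,t[:,2],rcond=None)[0],len(t))
# top ring depth
v,u=np.mgrid[320:375,295:352];t=tool(u,v);m=abs(t[:,2]+52)<6;t=t[m];print("top",t.min(0),t.max(0),np.median(t,0))
v,u=np.mgrid[217:245,305:342];t=tool(u,v);m=abs(t[:,2]-40)<15;t=t[m];print("bottom",t.min(0),t.max(0))
E
```

```text
[[5.4, -0.7, 38.7], [6.0, -0.8, 29.0], [5.6, -0.8, 22.2], [6.0, -0.8, 14.4], [6.0, -0.8, 7.7], [5.5, -0.8, 2.7], [5.4, -0.8, -2.9], [5.6, -0.8, -8.6], [5.4, -0.8, -13.3], [5.7, -0.8, -18.4], [5.1, -0.8, -21.8], [5.7, -0.8, -26.9], [5.9, -0.8, -31.1], [5.9, -0.8, -34.9], [6.2, -0.8, -38.7], [5.2, -0.8, -40.6], [5.9, -0.9, -44.7], [5.0, -0.9, -46.5]]
front x at end z=43.5, slope 5.722085312409795 [1.55043562e-03 5.65464136e+00]
plate [3.68040578e-04 5.65709291e-04 1.12106092e+02] 7904
top [-12.97482958 -10.54618046 -52.39724014] [  6.58996887   8.23699582 -46.0000545 ] [ -1.13941986  -1.18072678 -48.1365329 ]
bottom [-2.84132866 -8.6916132  25.00843639] [ 6.27767825  7.08222931 45.75331452]
```

>>> {"name": "move_arm", "arguments": {
  "jaw": [1.0,1.0,1.0,1.0,1.0,1.0],
  "dp": [
    [3.28,-0.03,0],
    [3.28,-0.03,1.0],
    [0,0,2.0],
    [0,0,2.0],
    [0,0,0],
    [0,0,0]
  ],
  "turn": [
    [0,0,0],
    [0,0,0],
    [0,0,0],
    [0,0,0],
    [0,0,0],
    [0,0,0]
  ]
}}

```text
time_s: 5.75
position: [0.5803, 0.3044, 0.1009]
tool_rot: [[0.245, 0.97, -0.002], [0.97, -0.245, -0.001], [-0.001, -0.002, -1.0]]
ft_force: [0.5, -0.4, 0.2]
grip_width: 0.0149
gripper_force: 39.1
```

```bash
cat > look.py <<'E'
from m import *
import sys
n=sys.argv[1]
st=observe();im,d=cams.get_image("wrist");np.savez(n+".npz",im=im,d=d,R=st["tool_rot"],p=st["position"])
R,p=np.array(st["tool_rot"]),np.array(st["position"]);print(st["time_s"],p.round(4),R.round(4).tolist(),st["grip_width"],st["ft_force"].round(2) if hasattr(st["ft_force"],"round") else st["ft_force"])
big=cv2.resize(im[80:330,200:440],None,fx=2.4,fy=2.4,interpolation=cv2.INTER_CUBIC);save(n,big)
for o in holes(im,st):
    q=(np.array([*o[0]/1000,.04])-p)@R*1000
    if abs(q[1])<12: print("hole tool xy",q[:2].round(2),o[1])
hsv=cv2.cvtColor(im,cv2.COLOR_RGB2HSV)
for v in range(212,250,2):
    r=hsv[v,295:355];k=np.where((r[:,1]>120)&(r[:,0]>12)&(r[:,0]<32))[0]
    if len(k):print(v,k[0]+295,k[-1]+295)
E
python3 look.py w3
```

```text
5.75 [0.5803 0.3044 0.1009] [[0.2446, 0.9696, -0.0018], [0.9696, -0.2446, -0.0006], [-0.0011, -0.0016, -1.0]] 0.014872455830515302 [ 0.47 -0.41  0.23]
218 320 324
220 316 330
222 314 333
224 313 334
226 312 336
228 312 336
230 312 336
232 312 336
234 312 336
236 312 336
238 312 336
240 312 336
242 311 336
244 311 337
246 311 337
248 311 337
```

View pics/w3.png

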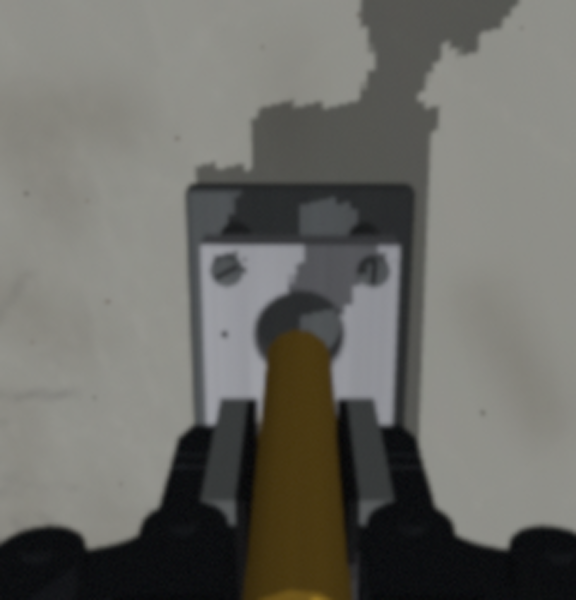

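The tube is centred over hole 1: the hole centre is at crop (299,333) and the tube end's front edge at row 331, as predicted. Lowering into it.

>>> {"name": "move_arm", "arguments": {
  "jaw": [1.0,1.0,1.0,1.0,1.0,1.0],
  "dp": [
    [0,0,0.9],
    [0,0,0.9],
    [0,0,0.9],
    [0,0,0],
    [0,0,0],
    [0,0,0]
  ],
  "turn": [
    [0,0,0],
    [0,0,0],
    [0,0,0],
    [0,0,0],
    [0,0,0],
    [0,0,0]
  ]
}}

```text
time_s: 6.3
position: [0.5807, 0.3047, 0.0745]
tool_rot: [[0.245, 0.969, 0.0], [0.969, -0.245, 0.0], [0.0, 0.0, -1.0]]
ft_force: [-0.1, -0.4, 0.2]
grip_width: 0.0153
gripper_force: 39.1
```

```bash
python3 look.py w4 | head -3
```

```text
6.3 [0.5807 0.3047 0.0745] [[0.2455, 0.9694, 0.0003], [0.9694, -0.2455, 0.0001], [0.0001, 0.0002, -1.0]] 0.01528236090533415 [-0.1  -0.38  0.19]
hole tool xy [-86.08  10.9 ] [16.6 21.7]
hole tool xy [ 91.54 -10.17] [10.8 22.3]
```

>>> {"name": "move_arm", "arguments": {
  "jaw": [1.0,1.0,1.0,1.0,1.0,1.0],
  "dp": [
    [0,0,-1.0],
    [0,0,-1.0],
    [-1.6,-0.02,0],
    [-1.66,-0.02,0],
    [0,0,0],
    [0,0,0]
  ],
  "turn": [
    [0,0,0],
    [0,0,0],
    [0,0,0],
    [0,0,0],
    [0,0,0],
    [0,0,0]
  ]
}}

```text
time_s: 6.85
position: [0.5726, 0.273, 0.0958]
tool_rot: [[0.246, 0.969, 0.002], [0.969, -0.246, 0.001], [0.001, 0.002, -1.0]]
ft_force: [-0.2, 0.5, -1.2]
grip_width: 0.0149
gripper_force: 39.1
```

```bash
python3 look.py w5
```

```text
6.85 [0.5726 0.273  0.0958] [[0.2464, 0.9692, 0.0018], [0.9692, -0.2464, 0.0006], [0.001, 0.0016, -1.0]] 0.014889864942773012 [-0.24  0.46 -1.22]
218 321 326
220 316 330
222 314 333
224 313 334
226 312 336
228 312 336
230 312 336
232 312 336
234 312 336
236 312 336
238 312 336
240 312 336
242 312 336
244 311 337
246 311 337
248 311 337
```

View pics/w5.png

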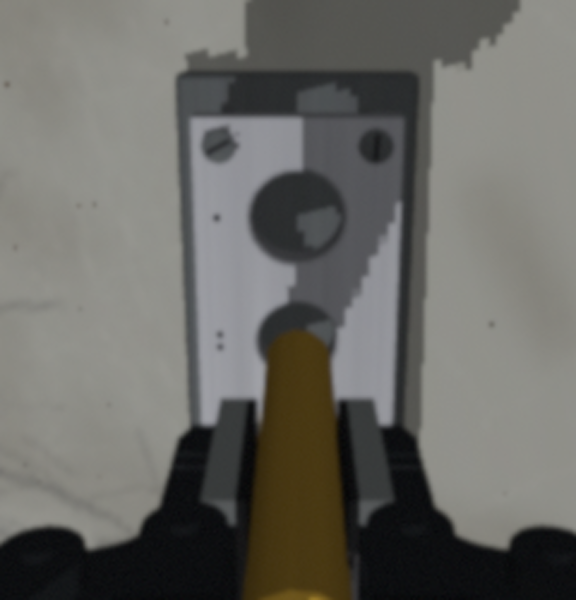

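Hole 2's far rim is at crop row 302, columns 259–334. Hole 1 is centred at (297.5,216.5) and the tube column is 298.5, so the offset is about 0.5 mm. I'll work out the exact correction.

```bash
python3 - <<'E'
from m import *
Z=np.load("w5.npz");R,p=Z["R"],Z["p"];st=dict(tool_rot=R,position=p)
def t(c): return ((onplane("wrist",[(c[0]/2.4+200,c[1]/2.4+80)],.04,st)[0]-p)@R*1000).round(2)
for n,c in dict(h1c=(297.5,216.5),h1top=(297.5,170),h1bot=(297.5,263),h1l=(249,216.5),h1r=(346,216.5),h2top=(296.5,302),h2l=(259,338),h2r=(335,338)).items(): print(n,t(c))
# tube end front edge at s=.0435: which x gives row 217.7
for x in(5,5.5,6,6.5,7,8): print(x,proj([R@[x/1000,-.0008,.0435]+p],st).round(1))
E
```

```text
h1c [30.71 -0.76 55.82]
h1top [42.03 -0.76 55.83]
h1bot [19.   -0.76 55.81]
h1l [ 30.72 -12.45  55.8 ]
h1r [30.71 10.94 55.84]
h2top [ 8.84 -1.   55.8 ]
h2l [ -0.81 -10.48  55.77]
h2r [-0.82  8.73 55.8 ]
5 [[323.9 219.5]]
5.5 [[323.9 218.7]]
6 [[323.9 217.8]]
6.5 [[323.9 217. ]]
7 [[323.9 216.2]]
8 [[323.9 214.6]]
```

>>> {"name": "move_arm", "arguments": {
  "jaw": [1.0,1.0,1.0,1.0,1.0,1.0],
  "dp": [
    [0.05,-0.01,0.7],
    [0,0,0.7],
    [0,0,0.7],
    [0,0,0],
    [0,0,0],
    [0,0,0]
  ],
  "turn": [
    [0,0,0],
    [0,0,0],
    [0,0,0],
    [0,0,0],
    [0,0,0],
    [0,0,0]
  ]
}}

```text
time_s: 7.4
position: [0.5722, 0.2739, 0.0733]
tool_rot: [[0.245, 0.969, -0.0], [0.969, -0.245, 0.0], [0.0, -0.0, -1.0]]
ft_force: [0.8, 0.0, -0.9]
grip_width: 0.0152
gripper_force: 39.1
```

>>> {"name": "move_arm", "arguments": {
  "jaw": [1.0,1.0,1.0,1.0,1.0,1.0,1.0],
  "dp": [
    [0,0,-0.8],
    [0,0,-0.8],
    [-1.6,-0.01,0],
    [-1.6,-0.01,0],
    [0,0,0],
    [0,0,0],
    [0,0,0]
  ],
  "turn": [
    [0,0,0],
    [0,0,0],
    [0,0,0],
    [0,0,0],
    [0,0,0],
    [0,0,0],
    [0,0,0]
  ]
}}

```text
time_s: 7.98
position: [0.5645, 0.2432, 0.0901]
tool_rot: [[0.246, 0.969, 0.001], [0.969, -0.246, 0.001], [0.001, 0.001, -1.0]]
ft_force: [0.2, -0.3, -1.0]
grip_width: 0.0152
gripper_force: 39.1
```

```bash
python3 look.py w6; sed -i 's/im\[80:330,200:440\]/im[80:330,200:440]/' look.py
```

```text
7.9833 [0.5645 0.2432 0.0901] [[0.2456, 0.9694, 0.0012], [0.9694, -0.2456, 0.0005], [0.0008, 0.0011, -1.0]] 0.01518417850840143 [ 0.23 -0.32 -0.97]
218 320 328
220 316 331
222 314 333
224 313 334
226 312 335
228 312 336
230 312 336
232 312 336
234 312 336
236 312 336
238 312 336
240 312 336
242 312 336
244 311 337
246 311 337
248 311 337
```

View pics/w6.png

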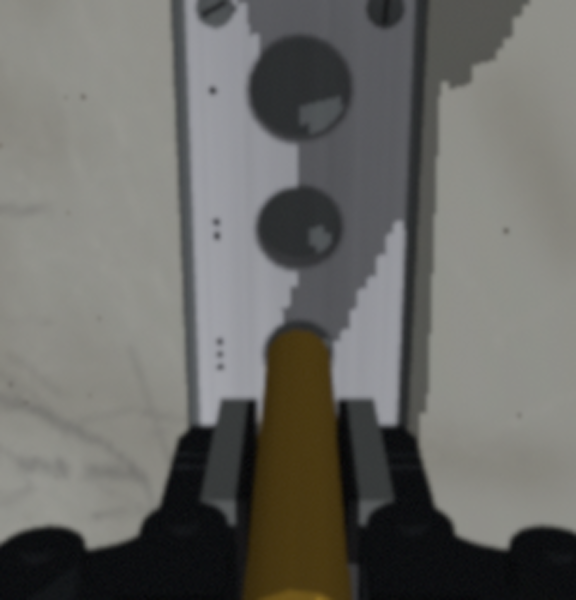

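```bash
python3 - <<'E'
from m import *
Z=np.load("w6.npz");R,p=Z["R"],Z["p"];st=dict(tool_rot=R,position=p)
def t(c): return ((onplane("wrist",[(c[0]/2.4+200,c[1]/2.4+80)],.04,st)[0]-p)@R*1000).round(2)
for n,c in dict(h1top=(300,34),h1bot=(300,142),h2top=(300,185),h2bot=(300,270),h3top=(298.5,320.5),h3l=(266,352),h3r=(331.5,352)).items(): print(n,t(c))
for x in(5,6,7): print(x,proj([R@[x/1000,-.0008,.0435]+p],st).round(1))
# crisp: intensity along column 324, tube end, hole edge
g=cv2.cvtColor(Z["im"],cv2.COLOR_RGB2GRAY);print(g[205:226,[316,320,324,328,332]].T.tolist())
for v in(222,226,230): print(v,g[v,304:345].tolist())
E
```

```text
h1top [73.15 -0.23 50.13]
h1bot [49.54 -0.2  50.11]
h2top [39.6  -0.19 50.1 ]
h2bot [19.   -0.16 50.09]
h3top [ 6.1  -0.51 50.08]
h3l [-2.2  -8.53 50.06]
h3r [-2.21  7.63 50.08]
5 [[323.9 219.5]]
6 [[323.9 217.9]]
7 [[323.9 216.2]]
[[149, 150, 148, 144, 144, 147, 147, 147, 146, 136, 114, 82, 58, 48, 49, 49, 50, 50, 49, 49, 50], [134, 130, 116, 99, 88, 84, 84, 81, 72, 60, 49, 47, 48, 50, 53, 54, 52, 54, 52, 53, 53], [86, 86, 86, 86, 86, 86, 85, 78, 65, 54, 47, 47, 50, 53, 55, 54, 56, 56, 54, 55, 54], [86, 86, 86, 86, 86, 87, 86, 83, 72, 58, 48, 45, 49, 53, 55, 56, 55, 56, 57, 57, 57], [86, 86, 87, 86, 86, 86, 87, 87, 84, 78, 68, 58, 49, 47, 49, 53, 54, 55, 55, 55, 56]]
222 [152, 151, 153, 155, 154, 145, 122, 90, 61, 48, 47, 48, 50, 50, 52, 53, 54, 53, 54, 54, 56, 55, 56, 57, 56, 56, 56, 56, 55, 57, 62, 69, 75, 78, 95, 118, 131, 138, 145, 149, 150]
226 [152, 152, 153, 153, 145, 123, 91, 63, 49, 46, 47, 49, 50, 50, 52, 53, 53, 54, 54, 55, 56, 56, 57, 56, 56, 56, 56, 56, 56, 55, 53, 55, 55, 65, 93, 126, 143, 149, 149, 149, 150]
230 [152, 153, 154, 155, 149, 130, 100, 67, 49, 46, 47, 49, 50, 51, 53, 54, 52, 54, 55, 56, 56, 56, 56, 56, 55, 56, 56, 57, 56, 55, 55, 55, 58, 75, 106, 130, 145, 149, 149, 149, 150]
```

Hole 3 is centred about (-0.6,+0.2) mm from the tube. I'll correct and lower to just past the plate surface.

>>> {"name": "move_arm", "arguments": {
  "jaw": [1.0,1.0,1.0,1.0,1.0,1.0],
  "dp": [
    [-0.05,0.02,0.2],
    [0,0,0.2],
    [0,0,0.2],
    [0,0,0.2],
    [0,0,0],
    [0,0,0]
  ],
  "turn": [
    [0,0,0],
    [0,0,0],
    [0,0,0],
    [0,0,0],
    [0,0,0],
    [0,0,0]
  ]
}}

```text
time_s: 8.53
position: [0.5641, 0.2423, 0.0811]
tool_rot: [[0.245, 0.969, -0.0], [0.969, -0.245, -0.0], [-0.0, -0.0, -1.0]]
ft_force: [-0.6, 0.3, -0.1]
grip_width: 0.0149
gripper_force: 39.0
```

>>> {"name": "move_arm", "arguments": {
  "jaw": [1.0,1.0,1.0,1.0],
  "dp": [
    [0,0,0.15],
    [0,0,0.15],
    [0,0,0],
    [0,0,0]
  ],
  "turn": [
    [0,0,0],
    [0,0,0],
    [0,0,0],
    [0,0,0]
  ]
}}

```text
time_s: 8.87
position: [0.5641, 0.2422, 0.0782]
tool_rot: [[0.245, 0.969, -0.0], [0.969, -0.245, 0.0], [-0.0, -0.0, -1.0]]
ft_force: [-0.1, 0.5, -0.3]
grip_width: 0.0151
gripper_force: 39.1
```

>>> {"name": "move_arm", "arguments": {
  "jaw": [1.0,1.0,1.0,1.0,1.0],
  "dp": [
    [0,0,0.2],
    [0,0,0.2],
    [0,0,0],
    [0,0,0],
    [0,0,0]
  ],
  "turn": [
    [0,0,0],
    [0,0,0],
    [0,0,0],
    [0,0,0],
    [0,0,0]
  ]
}}

```text
time_s: 9.28
position: [0.5641, 0.2422, 0.0743]
tool_rot: [[0.245, 0.969, -0.0], [0.969, -0.245, -0.0], [-0.0, -0.0, -1.0]]
ft_force: [-0.3, 0.5, -0.0]
grip_width: 0.015
gripper_force: 39.1
```

Hole 3 lets it in with no force. Now hole 4.

>>> {"name": "move_arm", "arguments": {
  "jaw": [1.0,1.0,1.0,1.0,1.0,1.0,1.0,1.0,1.0],
  "dp": [
    [0,0,-0.8],
    [0,0,-0.8],
    [-1.6,-0.01,0],
    [-1.6,0,0],
    [0,0,0],
    [0,0,0],
    [0,0,0.2],
    [0,0,0.2],
    [0,0,0]
  ],
  "turn": [
    [0,0,0],
    [0,0,0],
    [0,0,0],
    [0,0,0],
    [0,0,0],
    [0,0,0],
    [0,0,0],
    [0,0,0],
    [0,0,0]
  ]
}}

```text
time_s: 10.03
position: [0.556, 0.2118, 0.0859]
tool_rot: [[0.245, 0.97, -0.001], [0.97, -0.245, -0.0], [-0.0, -0.001, -1.0]]
ft_force: [-0.3, 0.1, -0.5]
grip_width: 0.0149
gripper_force: 39.2
```

```bash
python3 look.py w7
```

```text
10.0333 [0.556  0.2118 0.0859] [[0.2448, 0.9696, -0.0007], [0.9696, -0.2448, -0.0001], [-0.0002, -0.0007, -1.0]] 0.014873498017821944 [-0.26  0.07 -0.52]
220 318 331
222 316 333
224 314 334
226 313 335
228 313 335
230 313 336
232 313 336
234 312 336
236 312 336
238 312 336
240 312 336
242 312 337
244 311 337
246 311 337
248 311 338
```

View pics/w7.png

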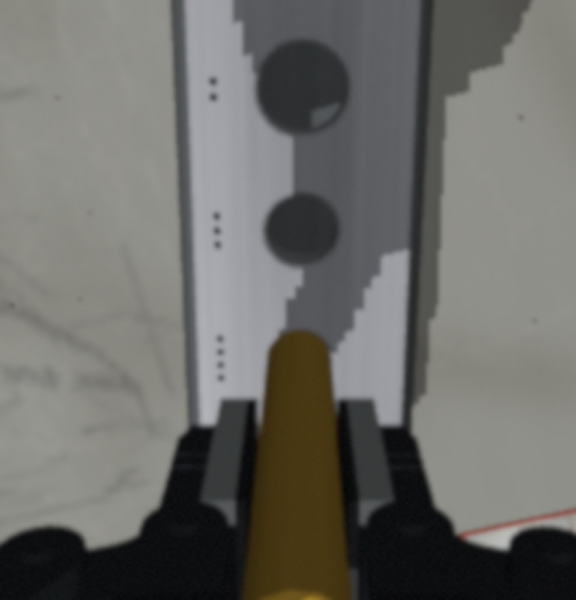

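Tube over hole 4 (beside the four dots), with holes 2 and 3 in line above it. I'll lower gently.

>>> {"name": "move_arm", "arguments": {
  "jaw": [1.0,1.0,1.0,1.0],
  "dp": [
    [0,0,0.1],
    [0,0,0.1],
    [0,0,0],
    [0,0,0]
  ],
  "turn": [
    [0,0,0],
    [0,0,0],
    [0,0,0],
    [0,0,0]
  ]
}}

```text
time_s: 10.42
position: [0.5565, 0.2116, 0.0853]
tool_rot: [[0.245, 0.969, 0.001], [0.969, -0.245, 0.0], [0.001, 0.001, -1.0]]
ft_force: [-2.7, 0.6, 7.1]
grip_width: 0.0147
gripper_force: 40.0
```

It bears with 7 N. Before trusting this as a refusal I'll settle the diameter by comparing the three tubes in the earlier picture, because 13 mm versus 16 mm is ambiguous.

```bash
python3 - <<'E'
from h import *
im=np.load("w1.npz")["im"];hsv=cv2.cvtColor(im,cv2.COLOR_RGB2HSV)
def sec(c,dirv,n=26):
    # profile across tube
    t=np.arange(-n,n+.1,.5);x=(c[0]+dirv[0]*t).astype(np.float32);y=(c[1]+dirv[1]*t).astype(np.float32)
    s=cv2.remap(im.astype(np.float32),x[None],y[None],cv2.INTER_LINEAR)[0]
    b=s[:,2]/(s.sum(1)+1); r=s[:,1]/(s[:,0]+1)
    k=(r>.68)&(b<.17); i=np.where(k)[0]; return t[i[0]],t[i[-1]],len(i)/2
from math import *
save("w1c",np.vstack([cv2.resize(im[y-30:y+30,x-30:x+30],(300,300),interpolation=cv2.INTER_CUBIC) for x,y in((324,180),)]+[np.hstack([cv2.resize(im[y-30:y+30,x-30:x+30],(150,150),interpolation=cv2.INTER_CUBIC) for x,y in((575,111),(548,188))])]))
for n,x,y in(("work",324,185),("s1",575,111),("s2",550,190)):
    m=((hsv[...,0]>18)&(hsv[...,0]<34)&(hsv[...,1]>110)).astype(np.uint8)
    sub=m[y-16:y+16,x-16:x+16]; cs=np.argwhere(sub)
    print(n); print("\n".join("".join(".#"[v] for v in r) for r in sub))
E
```

```text
work
.........################.......
.........################.......
.........################.......
..........###############.......
..........###############.......
..........###############.......
..........###############.......
..........###############.......
..........################......
..........################......
.........#################......
.........#################......
.........#################......
........###################.....
........###################.....
........###################.....
........###################.....
........###################.....
........###################.....
........###################.....
........###################.....
.........#################......
.........#################......
..........###############.......
...........#############........
.............#########..........
................####............
................................
................................
................................
................................
................................
s1
................................
...
[... 1378 characters left out ...]
.......
##########################......
###########################.....
###########################.....
###########################.....
###########################.....
###########################.....
###########################.....
##########################......
##########################......
#########################.......
.#######################........
...#####################........
.....##################.........
......###############...........
.......#############............
.........#########..............
............#...................
................................
................................
................................
................................
```

The ring widths are 19 px (work) against 16 and 22 px, so it is the 16 mm tube (tube_b): hole 3 admits it and hole 4 refuses it. I'll hold the light press briefly, then go back to hole 3.

>>> {"name": "move_arm", "arguments": {
  "jaw": [1.0,1.0,1.0,1.0,1.0,1.0,1.0,1.0,1.0,1.0],
  "dp": [
    [0,0,0],
    [0,0,0],
    [0,0,-0.6],
    [0,0,-0.4],
    [1.6,0.01,0],
    [1.6,0,0],
    [0,0,0],
    [0,0,0],
    [0,0,0],
    [0,0,0]
  ],
  "turn": [
    [0,0,0],
    [0,0,0],
    [0,0,0],
    [0,0,0],
    [0,0,0],
    [0,0,0],
    [0,0,0],
    [0,0,0],
    [0,0,0],
    [0,0,0]
  ]
}}

```text
time_s: 11.25
position: [0.564, 0.2416, 0.0943]
tool_rot: [[0.246, 0.969, -0.0], [0.969, -0.246, -0.0], [-0.0, -0.0, -1.0]]
ft_force: [0.7, 0.8, -0.0]
grip_width: 0.0151
gripper_force: 39.2
```

```bash
python3 look.py w8|head -12
```

```text
11.25 [0.564  0.2416 0.0943] [[0.2459, 0.9693, -0.0004], [0.9693, -0.2459, -0.0002], [-0.0003, -0.0003, -1.0]] 0.015072724104678156 [ 0.66  0.76 -0.03]
218 320 328
220 316 330
222 314 333
224 313 335
226 313 335
228 313 335
230 313 335
232 312 336
234 312 336
236 312 336
238 312 336
```

>>> {"name": "move_arm", "arguments": {
  "jaw": [1.0,1.0,1.0,1.0,1.0,1.0,1.0],
  "dp": [
    [0.04,0,0.4],
    [0,0,0.3],
    [0,0,0.15],
    [0,0,0.15],
    [0,0,0.15],
    [0,0,0],
    [0,0,0]
  ],
  "turn": [
    [0,0,0],
    [0,0,0],
    [0,0,0],
    [0,0,0],
    [0,0,0],
    [0,0,0],
    [0,0,0]
  ]
}}

```text
time_s: 11.88
position: [0.5643, 0.2426, 0.0827]
tool_rot: [[0.245, 0.969, -0.0], [0.969, -0.245, -0.0], [-0.0, -0.0, -1.0]]
ft_force: [0.4, -0.3, -0.2]
grip_width: 0.015
gripper_force: 39.2
```

>>> {"name": "move_arm", "arguments": {
  "jaw": [1.0,1.0,1.0,1.0,1.0,1.0,1.0,1.0],
  "dp": [
    [0,0,0.3],
    [0,0,0.4],
    [0,0,0.5],
    [0,0,0.5],
    [0,0,0.5],
    [0,0,0.3],
    [0,0,0],
    [0,0,0]
  ],
  "turn": [
    [0,0,0],
    [0,0,0],
    [0,0,0],
    [0,0,0],
    [0,0,0],
    [0,0,0],
    [0,0,0],
    [0,0,0]
  ]
}}

```text
time_s: 12.55
position: [0.5642, 0.2426, 0.0576]
tool_rot: [[0.245, 0.969, -0.001], [0.969, -0.245, -0.0], [-0.0, -0.0, -1.0]]
ft_force: [0.3, -0.0, -0.2]
grip_width: 0.015
gripper_force: 39.1
```

>>> {"name": "move_arm", "arguments": {
  "jaw": [1.0,1.0,1.0,1.0,1.0],
  "dp": [
    [0,0,0.1],
    [0,0,0.1],
    [0,0,0.1],
    [0,0,0],
    [0,0,0]
  ],
  "turn": [
    [0,0,0],
    [0,0,0],
    [0,0,0],
    [0,0,0],
    [0,0,0]
  ]
}}

```text
time_s: 12.97
position: [0.5642, 0.2426, 0.0548]
tool_rot: [[0.245, 0.969, -0.0], [0.969, -0.245, 0.0], [-0.0, -0.0, -1.0]]
ft_force: [-0.1, 0.4, -1.2]
grip_width: 0.0147
gripper_force: 39.1
```

>>> {"name": "move_arm", "arguments": {
  "jaw": [1.0,1.0,1.0,1.0],
  "dp": [
    [0,0,0.1],
    [0,0,0.1],
    [0,0,0],
    [0,0,0]
  ],
  "turn": [
    [0,0,0],
    [0,0,0],
    [0,0,0],
    [0,0,0]
  ]
}}

```text
time_s: 13.3
position: [0.5645, 0.2427, 0.0535]
tool_rot: [[0.245, 0.969, 0.001], [0.969, -0.245, 0.0], [0.0, 0.001, -1.0]]
ft_force: [-0.6, -0.1, 4.9]
grip_width: 0.0149
gripper_force: 39.6
```

The tube is on the foot plate (4.9 N at the predicted height). Releasing, then retreating straight up.

>>> {"name": "move_arm", "arguments": {
  "jaw": [4.0,4.0,4.0,6.0,6.0,6.0,6.0],
  "dp": [
    [0,0,0],
    [0,0,0],
    [0,0,0],
    [0,0,0],
    [0,0,0],
    [0,0,0],
    [0,0,0]
  ],
  "turn": [
    [0,0,0],
    [0,0,0],
    [0,0,0],
    [0,0,0],
    [0,0,0],
    [0,0,0],
    [0,0,0]
  ]
}}

```text
time_s: 13.88
position: [0.5643, 0.2426, 0.0528]
tool_rot: [[0.245, 0.969, -0.0], [0.969, -0.245, -0.0], [-0.0, -0.0, -1.0]]
ft_force: [0.1, -0.6, 0.3]
grip_width: 0.06
gripper_force: 0.0
```

>>> {"name": "move_arm", "arguments": {
  "jaw": [6.0,6.0,6.0,6.0,6.0,6.0,6.0],
  "dp": [
    [0,0,-1.5],
    [0,0,-3.0],
    [0,0,-3.5],
    [0,0,-3.5],
    [0,0,-3.0],
    [0,0,0],
    [0,0,0]
  ],
  "turn": [
    [0,0,0],
    [0,0,0],
    [0,0,0],
    [0,0,0],
    [0,0,0],
    [0,0,0],
    [0,0,0]
  ]
}}

```text
time_s: 14.47
position: [0.5647, 0.2428, 0.1993]
tool_rot: [[0.245, 0.969, 0.003], [0.969, -0.245, 0.001], [0.002, 0.003, -1.0]]
ft_force: [1.3, -0.6, -0.7]
grip_width: 0.0601
gripper_force: 0.0
```

```bash
python3 - <<'E'
from h import *
st=observe();im,d=cams.get_image("wrist");save("w9",im)
print(st["time_s"],st["position"],st["grip_width"])
R=np.array(st["tool_rot"]);p=np.array(st["position"])
v,u=np.mgrid[0:400,0:640];P=world("wrist",np.c_[u.ravel(),v.ravel()],d,st)
near=np.hypot(P[:,0]-.5634,P[:,1]-.241)<.03
for lo in(.05,.07,.09,.098):
    q=P[near&(P[:,2]>lo)&(P[:,2]<lo+.012)]
    if len(q): print(lo,len(q),q.min(0).round(4),q.max(0).round(4))
E
```

```text
14.4667 [0.56467815 0.24275177 0.19934683] 0.06010752616779818
0.05 62 [0.5558 0.2406 0.05  ] [0.5711 0.2492 0.0619]
0.07 161 [0.5569 0.2343 0.0701] [0.5711 0.249  0.0819]
0.09 235 [0.5556 0.2335 0.0901] [0.5711 0.2492 0.102 ]
0.098 177 [0.5556 0.2335 0.0984] [0.5711 0.2491 0.1033]
```

View pics/w9.png

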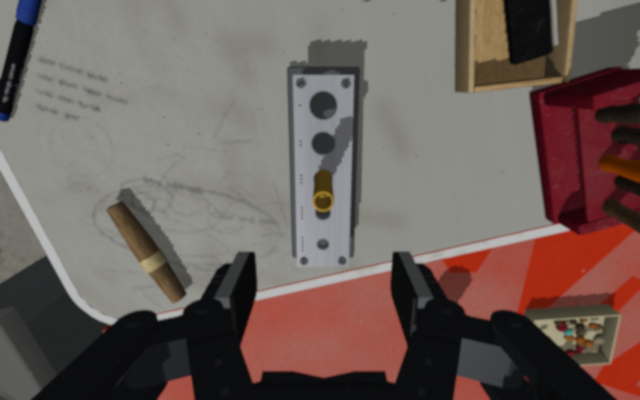

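The tube stands upright in hole 3 (323,185), with its top at z≈0.103 m, so its lower end is on the foot plate. Holes 1, 2, 4 and 5 are visible and empty, and the gripper is clear. Handing in.

```bash
python3 -c "
from rig import ticket
print(ticket.close_job())"
```

```text
the job is handed in; nothing more can be done
None
```

Job handed in: the tube measured 16 mm, passed holes 1–3, was refused by hole 4 at about 7 N, and now stands upright and released in hole 3 on the foot plate.

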